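# Find the full bottle by its weight and open its safety cap

### The arm

A 6-joint arm with a two-finger parallel gripper is mounted at the origin on the work surface. World frame = base frame: x ahead of the robot, y to its left, z up, the work surface at z = 0. Lengths are in m, angles in rad, forces in N, time in s.
With the tool pointing down it reaches from about 0.4 to 0.825 m from the base axis. Payload 7 kg.
Tool frame: the origin (TCP) lies at the centre of the arm's flange, where the gripper is bolted on; the fingertips stand 178 mm ahead of it and the grasp point (between the pads) lies 159 mm ahead of it; x points along the fingers, y is the direction in which the jaws open and shut, and the axes are right-handed (so a half turn about x gives the same grasp; the last joint's range is limited). The gripper opens to 88 mm and grips with 3 to 60 N. Pads are 19 mm wide; open, the fingers measure 130 mm over their backs; the gripper's body (78 mm by 193 mm) begins 47 mm behind the grasp point.
Start: joints at [-0.982, 0.359, 0.012, 0, -1.224, -0.288], TCP at [0.2, -0.645, 0.405] pointing down, gripper open.
Joint ranges: [-3.07, 3.07], [-1.43, 2.12], [-1.02, 1.25], [-3.03, 1.67], [-3.05, -0], [-3.03, 3.03]. Speed limits (rad/s): [2.39, 2.39, 3.01, 3.14, 3.14, 3.14].

### API

Orientations are given as [roll, pitch, yaw] about the fixed x, y, z axes, in that order (R = Rz(yaw) Ry(pitch) Rx(roll)).
In Python, from station import status, viewer, arm gives the robot as it stands. The module is installed in compiled form; this text tells all that it offers.
- The arm moves only by the tool apply_moves, never from a script. Its argument "commands" is a list of rows, each an object of numbers: "dx", "dy", "dz": the shift along the world's x, y, z in mm; "spin": the turn about the world's z in degrees; "hand": the closure, from 0 (fully open) to 1 (shut). A call has exactly 5 rows; each row shifts and turns the commanded pose from where the row before left it; what a row does not reach is not made up. A row lasts 1/8 s, in which the tool goes at most 62.5 mm and 10.7 degrees, less where a joint would pass 70% of its speed; a pose out of reach is approached as far as the arm can. A call is refused whole if a number of a shift passes 62.5 or a number of a turn 10.7, either way. A call with a gripper value outside its range is refused whole. The fingers move at their own pace and stop on an object; "grip_force" is the grip in N (left out, the last holds). Time passes only in rows, so rows that do not move let the fingers close, or fill a call up. It gives the time, the measured TCP pose, the force and the opening at its end, in the units of the state.
- status.get_state(): the state, without advancing time (a new reading comes with each control period).
- viewer.grab_frame(name): name is "scene" or "top"; returns the picture (480x640x3 uint8, red, green, blue); there is no depth.
- viewer.camera_info(name): a dict with "fx", "fy", "cx", "cy" (pixels), "eye" and "attitude" of the camera in the world. Camera axes: x right, y up, looking along -z (the intrinsics and any distortion apply to the point x, -y, -z); pixel columns grow to the right and rows downward; lengths in m; the calibration is good to about 2 mm. A picture is of the moment at which its call begins. camera_info takes no time and is no camera call.
- arm.job_done(): hands the job in, once; it reports no verdict.
The state is a dict: "t": time; "q": joint angles; "qd": joint speeds; "joint_efforts": joint torques, N m; "eef_pos": TCP position; "ee_rot": TCP orientation; "force": force on the tool from outside, world axes, zero at the start; "moment": the same for the moment, N m; "width": finger opening in m.
Only numpy, scipy, OpenCV 4.12 (cv2) and the standard library are available. Lean on these libraries where they do the work, as an engineer would, in place of code of your own. Each camera call takes 0.05 s, during which the arm holds its last target.

### The job

One of the three look-alike white bottles in the blue rack is still full, the other two are empty: find the full one by its weight, lifting the bottles slightly by their locked caps. Open the full one: press its cap down firmly, turn it anticlockwise until it meets its stop, lift it off and set it down flat in the steel tray. Leave all three bottles standing in their wells, the two empties with their caps locked on, and disturb nothing else on the bench.

Things in the scene. Friction and masses are not known exactly. Their poses are not given: they have to be found in the camera images.
- rack: blue plastic bottle rack fixed on the bench, 101 mm deep (its x) by 291 mm long (its y; 317 over its end lips) by 55 mm high, walls 6 mm, floor 6 mm thick; three square wells 89 mm wide in a row along its y at -95, 0 and +95 mm hold the three bottles. Origin: centre of its underside on the bench.
- tray: shallow stainless steel tray fixed on the bench, 220 mm (its x) by 180 mm (its y), floor 3 mm thick, rim 12 mm high (14 mm with its bead). Origin: centre of its underside on the bench.
- tray_in (a point): centre of the tray's inner floor; axes as the tray's.
- bottle_a: opaque white square plastic bottle at -95 mm along the rack's y, 84 mm square; flat shoulder 113 mm above its underside, then a round collar 57 mm across up to 125 mm, then the neck up to 155 mm, hidden in the cap. Capped it is 171 mm high (top 177 mm above the bench). Loose in its well, 2.5 mm free all round; the square well keeps it from turning. Origin: centre of its underside.
- bottle_a_seat (a point): point on the axis of bottle a, 152 mm above its underside: the centre of its locked cap; x axis as the locked cap's (either way round). Capped, an empty bottle weighs about 0.13 kg, the full one 0.55 to 0.75 kg; which one is full varies and cannot be seen. Locked caps carry the bottle when lifted.
- cap_a_mid (a point): centre (half-way up) of bottle a's red ribbed cap, 57 mm across, 38 mm high, 40 g, z out of its top. Locked at the start, sprung up. Pressed 5 mm down (11 N) its lugs clear the teeth; at 8 mm (14 N) it lands on the collar. Kept pressed it turns anticlockwise (from above) 65 to 80 degrees to a firm stop; there (up to 8 short), no longer forced, it lifts off: 24 mm to clear the neck.
- bottle_b: opaque white square plastic bottle in the middle well, 84 mm square; flat shoulder 113 mm above its underside, then a round collar 57 mm across up to 125 mm, then the neck up to 155 mm, hidden in the cap. Capped it is 171 mm high (top 177 mm above the bench). Loose in its well, 2.5 mm free all round; the square well keeps it from turning. Origin: centre of its underside.
- bottle_b_seat (a point): point on the axis of bottle b, 152 mm above its underside: the centre of its locked cap; x axis as the locked cap's (either way round). Capped, an empty bottle weighs about 0.13 kg, the full one 0.55 to 0.75 kg; which one is full varies and cannot be seen. Locked caps carry the bottle when lifted.
- cap_b_mid (a point): centre (half-way up) of bottle b's red ribbed cap, 57 mm across, 38 mm high, 40 g, z out of its top. Locked at the start, sprung up. Pressed 5 mm down (11 N) its lugs clear the teeth; at 8 mm (14 N) it lands on the collar. Kept pressed it turns anticlockwise (from above) 65 to 80 degrees to a firm stop; there (up to 8 short), no longer forced, it lifts off: 24 mm to clear the neck.
- bottle_c: opaque white square plastic bottle at +95 mm along the rack's y, 84 mm square; flat shoulder 113 mm above its underside, then a round collar 57 mm across up to 125 mm, then the neck up to 155 mm, hidden in the cap. Capped it is 171 mm high (top 177 mm above the bench). Loose in its well, 2.5 mm free all round; the square well keeps it from turning. Origin: centre of its underside.
- bottle_c_seat (a point): point on the axis of bottle c, 152 mm above its underside: the centre of its locked cap; x axis as the locked cap's (either way round). Capped, an empty bottle weighs about 0.13 kg, the full one 0.55 to 0.75 kg; which one is full varies and cannot be seen. Locked caps carry the bottle when lifted.
- cap_c_mid (a point): centre (half-way up) of bottle c's red ribbed cap, 57 mm across, 38 mm high, 40 g, z out of its top. Locked at the start, sprung up. Pressed 5 mm down (11 N) its lugs clear the teeth; at 8 mm (14 N) it lands on the collar. Kept pressed it turns anticlockwise (from above) 65 to 80 degrees to a firm stop; there (up to 8 short), no longer forced, it lifts off: 24 mm to clear the neck.
- carton_mid (a point): centre of a loose white carton, 110 x 90 x 56 mm, bystander.
- petri_mid (a point): centre of a loose stack of four clear petri dishes, 94 mm across, 60 mm high, bystander.
- washbottle_mid (a point): point on the axis, 75 mm up, of a loose white wash bottle with blue collar, 72 mm across, 187 mm high, bystander.
- amber_mid (a point): point on the axis, 75 mm up, of a loose amber glass bottle, 72 mm across, 150 mm high, bystander.
- slidebox_mid (a point): centre of a loose yellow slide box, 102 x 177 x 34 mm, bystander.

How it is judged:
By the outcome, as a careful person would: the job done as asked, in the order asked, and still so for the second after the job is handed in, with the robot touching nothing.
It also fails if it takes over 64 s, if anything falls off the work surface, if the arm or the gripper's body presses on something with over 40 N, if the wrist force passes 120 N, or if a joint passes its speed limit or range.

## Working session

There is one attempt and no reset: what is moved stays moved. The work goes in short steps, Python scripts to look and compute and a tool call to move; the robot and the scene stay as the last step left them, time stands still between calls to the robot, and variables do not carry over. Pictures are saved under pics/ and viewed, and the job is handed in when it is done.

Besides the shell and the picture viewer there is one more tool, called as name(argument=value, ...), one argument or row to a line, values as JSON. apply_moves: Moves the arm, as the interface text tells. Its arguments: {"type":"object","properties":{"commands":{"type":"array","items":{"type":"object","properties":{"dx":{"type":"number"},"dy":{"type":"number"},"dz":{"type":"number"},"spin":{"type":"number"},"hand":{"type":"number"}}}},"grip_force":{"type":"number"}},"required":["commands"]}

```bash
mkdir -p pics
python3 - <<'E'
from station import status, viewer
import cv2
print(status.get_state())
for n in("scene","top"):
    print(viewer.camera_info(n)); cv2.imwrite(f"pics/{n}0.png",viewer.grab_frame(n)[:,:,::-1])
E
```

```text
{'t': 0.0, 'q': array([-9.81912130e-01,  3.59365125e-01,  1.10584510e-02, -3.54499494e-04,
       -1.22408857e+00, -2.88101150e-01]), 'qd': array([-9.42780031e-04, -4.53438024e-05, -7.56727445e-04,  6.72970062e-04,
        3.87186873e-04, -8.18711592e-04]), 'joint_efforts': array([ 7.56708178e-04, -5.82724249e+01,  2.93054527e+01,  6.99665576e+00,
        7.05490995e-03, -1.89223783e-04]), 'eef_pos': array([ 0.19992172, -0.64450635,  0.40373556]), 'ee_rot': array([1.65344154, 1.56916304, 1.95410386]), 'force': array([-0.01046645,  1.45778858, -0.66502968]), 'moment': array([-0.02500586,  0.00405827,  0.00309299]), 'width': 0.08752448406660848}
{'fx': 522.5355394837562, 'fy': 522.5355394837562, 'cx': 314.33482160231273, 'cy': 231.51715120694004, 'eye': array([1.23099428, 0.86882635, 0.83710583]), 'attitude': array([ 0.99305915, -0.00488261,  2.50384379])}
{'fx': 522.8730826950886, 'fy': 522.8730826950886, 'cx': 311.7482750497301, 'cy': 238.81664540840057, 'eye': array([ 0.49461673, -0.0282731 ,  1.34325818]), 'attitude': array([ 0.05112163,  0.02027294, -1.59531022])}
```

View pics/scene0.png

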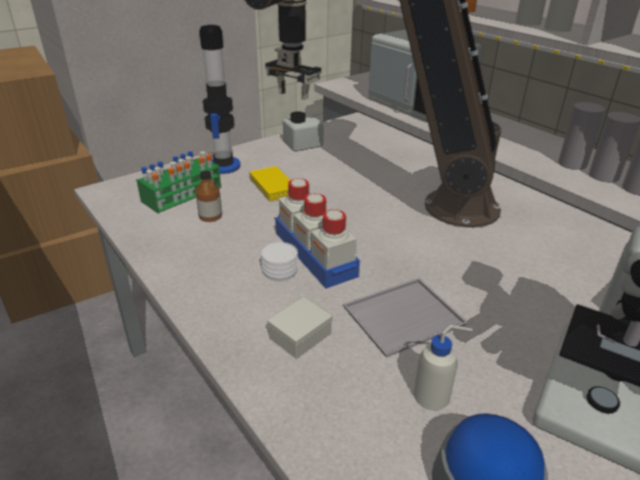

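View pics/top0.png

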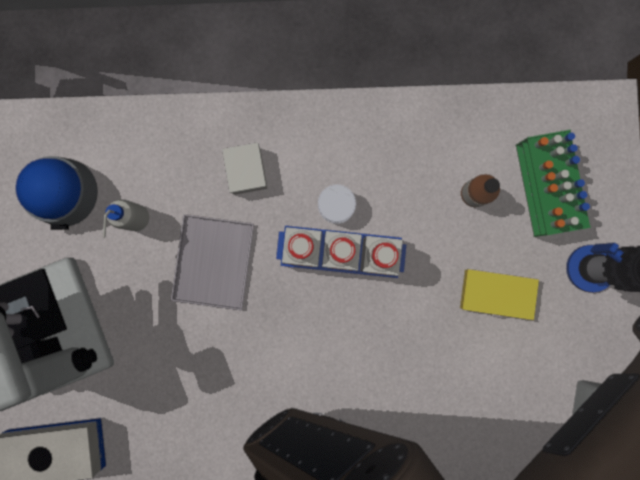

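Run:
```python
import cv2
a=cv2.imread('pics/top0.png')[205:295,270:420]; cv2.imwrite('pics/tc.png',cv2.resize(a,None,fx=5.3,fy=5.3,interpolation=cv2.INTER_CUBIC))
a=cv2.imread('pics/scene0.png')[170:290,265:365]; cv2.imwrite('pics/sc.png',cv2.resize(a,None,fx=5,fy=5,interpolation=cv2.INTER_CUBIC))
a=cv2.imread('pics/top0.png')[205:315,165:265]; cv2.imwrite('pics/tt.png',cv2.resize(a,None,fx=5,fy=5,interpolation=cv2.INTER_CUBIC))
```

```text
(no output)
```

View pics/tc.png

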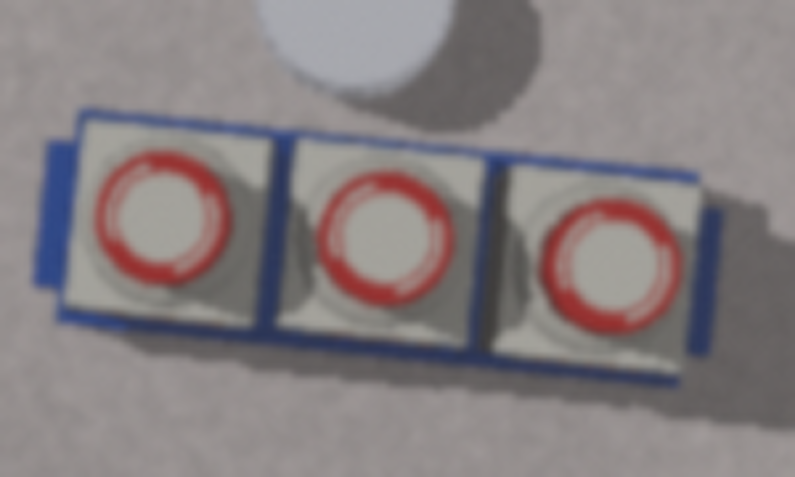

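View pics/sc.png

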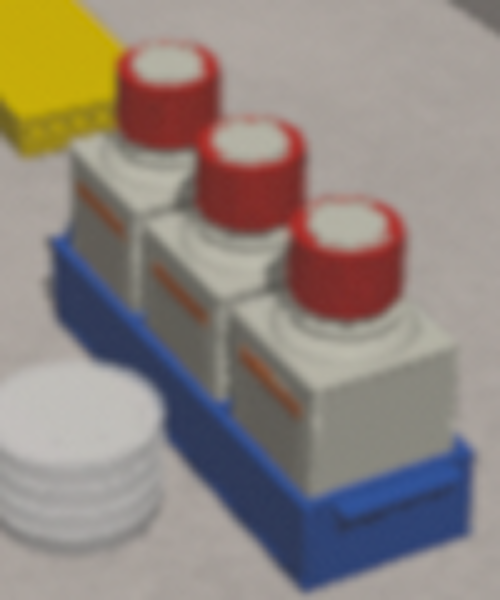

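View pics/tt.png

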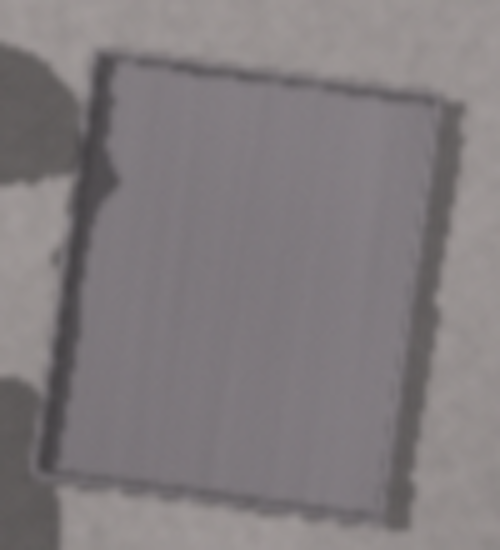

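```bash
cat > h.py <<'E'
import numpy as np
from scipy.spatial.transform import Rotation as R
from station import status, viewer
def cam(n):
    i=viewer.camera_info(n); return i,R.from_euler('xyz',i['attitude']).as_matrix()
def ray(n,u,v):
    i,M=cam(n); d=M@np.array([(u-i['cx'])/i['fx'],-(v-i['cy'])/i['fy'],-1]); return i['eye'],d
def at(n,u,v,z):
    e,d=ray(n,u,v); return e+d*(z-e[2])/d[2]
def tri(u1,u2):
    A=[];b=[]
    for n,u in(('top',u1),('scene',u2)):
        e,d=ray(n,*u); d/=np.linalg.norm(d); P=np.eye(3)-np.outer(d,d); A.append(P); b.append(P@e)
    return np.linalg.lstsq(np.vstack(A),np.hstack(b),rcond=None)[0]
def proj(n,p):
    i,M=cam(n); c=M.T@(np.array(p)-i['eye']); return i['cx']-i['fx']*c[0]/c[2], i['cy']+i['fy']*c[1]/c[2]
E
python3 - <<'E'
from h import *
np.set_printoptions(precision=4,suppress=True)
o=lambda p,s,x,y:(p[0]/s+x-.5+.5/s,p[1]/s+y-.5+.5/s)
T=[o(p,5.3,270,205) for p in[(162,219),(386,238),(614,263)]]
S=[o(p,5,265,170) for p in[(348,224),(251,143),(168,64)]]
for n,a,b in zip('cba',T,S): print(n,at('top',*a,.177),at('scene',*b,.177),tri(a,b))
C=[o(p,5,165,205) for p in[(103,57),(452,100),(397,520),(45,470)]]
P=np.array([at('top',*c,.013) for c in C]);print(P,P.mean(0),[np.linalg.norm(P[i]-P[i-1]) for i in range(4)])
C=[o(p,5.3,270,205) for p in[(80,109),(698,176),(680,385),(57,322)]]
P=np.array([at('top',*c,.055) for c in C]);print(P,P.mean(0),[np.linalg.norm(P[i]-P[i-1]) for i in range(4)])
s=status.get_state(); print(R.from_euler('xyz',s['ee_rot']).as_matrix())
E
```

```text
c [0.5397 0.0202 0.177 ] [0.541  0.0244 0.177 ] [0.5391 0.0208 0.1746]
b [ 0.5293 -0.0739  0.177 ] [ 0.5315 -0.0677  0.177 ] [ 0.5286 -0.0734  0.1735]
a [ 0.5164 -0.1691  0.177 ] [ 0.5161 -0.1637  0.177 ] [ 0.515  -0.1683  0.1749]
[[0.6302 0.3203 0.013 ]
 [0.6034 0.1412 0.013 ]
 [0.3905 0.1732 0.013 ]
 [0.4199 0.3525 0.013 ]] [0.511  0.2468 0.013 ] [np.float64(0.21278454017357476), np.float64(0.18107823789603547), np.float64(0.2153422912329237), np.float64(0.1816978985743584)]
[[ 0.5967  0.0623  0.055 ]
 [ 0.558  -0.224   0.055 ]
 [ 0.4615 -0.2125  0.055 ]
 [ 0.4977  0.0752  0.055 ]] [ 0.5285 -0.0748  0.055 ] [np.float64(0.09982435811553876), np.float64(0.2889346436531976), np.float64(0.09717508776290051), np.float64(0.2899678953580625)]
[[-0.0005 -0.2961  0.9551]
 [ 0.0013  0.9551  0.2961]
 [-1.      0.0014 -0.0001]]
```

apply_moves(
  commands=[
    {"dx": 25,"dy": 40,"spin": 6},
    {"dx": 31,"dy": 48,"spin": 6.5},
    {"dx": 31,"dy": 48,"spin": 6.5},
    {"dx": 31,"dy": 48,"spin": 6.5},
    {"dx": 31,"dy": 48,"spin": 6.5},
  ],
  grip_force=40,
)

```text
invalid input at $.commands[0]: expected keys dx, dy, dz, spin, hand
```

apply_moves(
  commands=[
    {"dx": 31,"dy": 48,"spin": 6.5},
    {"dx": 31,"dy": 48,"spin": 6.5},
    {"dx": 31,"dy": 48,"spin": 6.5},
    {"dx": 31,"dy": 48,"spin": 6.5},
    {"dx": 31,"dy": 48,"spin": 6.5},
  ],
)

```text
invalid input at $.commands[0]: expected keys dx, dy, dz, spin, hand
```

All keys are required.

apply_moves(
  commands=[
    {"dx": 25,"dy": 40,"dz": 0,"spin": 6,"hand": 0},
    {"dx": 31,"dy": 48,"dz": 0,"spin": 6.5,"hand": 0},
    {"dx": 31,"dy": 48,"dz": 0,"spin": 6.5,"hand": 0},
    {"dx": 31,"dy": 48,"dz": 0,"spin": 6.5,"hand": 0},
    {"dx": 31,"dy": 48,"dz": 0,"spin": 6.5,"hand": 0},
  ],
  grip_force=40,
)

```text
t: 0.72
eef_pos: [0.3496, -0.411, 0.4045]
ee_rot: [1.356, 1.571, 2.219]
force: [0.4, -0.3, 0.3]
width: 0.0876
```

apply_moves(
  commands=[
    {"dx": 31,"dy": 48,"dz": 0,"spin": 6.5,"hand": 0},
    {"dx": 31,"dy": 48,"dz": 0,"spin": 6.5,"hand": 0},
    {"dx": 31,"dy": 48,"dz": 0,"spin": 6.5,"hand": 0},
    {"dx": 31,"dy": 48,"dz": 0,"spin": 6.5,"hand": 0},
    {"dx": 31,"dy": 48,"dz": 0,"spin": 6.5,"hand": 0},
  ],
)

```text
t: 1.35
eef_pos: [0.5045, -0.1709, 0.4046]
ee_rot: [-0.095, 1.571, 1.335]
force: [1.8, -0.6, -0.1]
width: 0.0876
```

```bash
cat >> h.py <<'E'
np.set_printoptions(precision=4,suppress=True)
def st():
    s=status.get_state(); M=R.from_euler('xyz',s['ee_rot']).as_matrix()
    print('t',s['t'],'pos',s['eef_pos'],'jaw',np.degrees(np.arctan2(M[1,1],M[0,1])),'down',M[:,0],'F',s['force'],'M',s['moment'],'w',s['width'],'q',s['q'])
E
python3 -c "from h import *;st()"
```

```text
t 1.35 pos [ 0.5045 -0.1709  0.4046] jaw 171.95938530605744 down [ 0.      0.0001 -1.    ] F [ 1.8458 -0.6027 -0.1371] M [-0.0306 -0.0515 -0.0246] w 0.08755850347108896 q [ 0.0418  0.1243 -0.3007 -0.0001 -1.1458 -0.1821]
```

apply_moves(
  commands=[
    {"dx": 11,"dy": 3,"dz": 0,"spin": 0.5,"hand": 0},
    {"dx": 0,"dy": 0,"dz": -25,"spin": 0,"hand": 0},
    {"dx": 0,"dy": 0,"dz": -25,"spin": 0,"hand": 0},
    {"dx": 0,"dy": 0,"dz": -15,"spin": 0,"hand": 0},
    {"dx": 0,"dy": 0,"dz": 0,"spin": 0,"hand": 0},
  ],
)

```text
t: 1.98
eef_pos: [0.5146, -0.1701, 0.3387]
ee_rot: [1.746, 1.568, -3.103]
force: [-0.0, -1.1, 0.0]
width: 0.0879
```

Run:
```python
from h import *
import cv2
st()
a=viewer.grab_frame('scene')[:,:,::-1][120:290,225:425]; cv2.imwrite('pics/s1.png',cv2.resize(a,None,fx=4,fy=3.5))
```

```text
t 1.975 pos [ 0.5146 -0.1701  0.3387] jaw 172.18417987479103 down [-0.0024 -0.0001 -1.    ] F [-0.001 -1.112  0.005] M [-0.0491  0.0607 -0.0216] w 0.08793636478006156 q [ 0.0424  0.1959 -0.3743 -0.     -1.003  -0.1788]
```

View pics/s1.png

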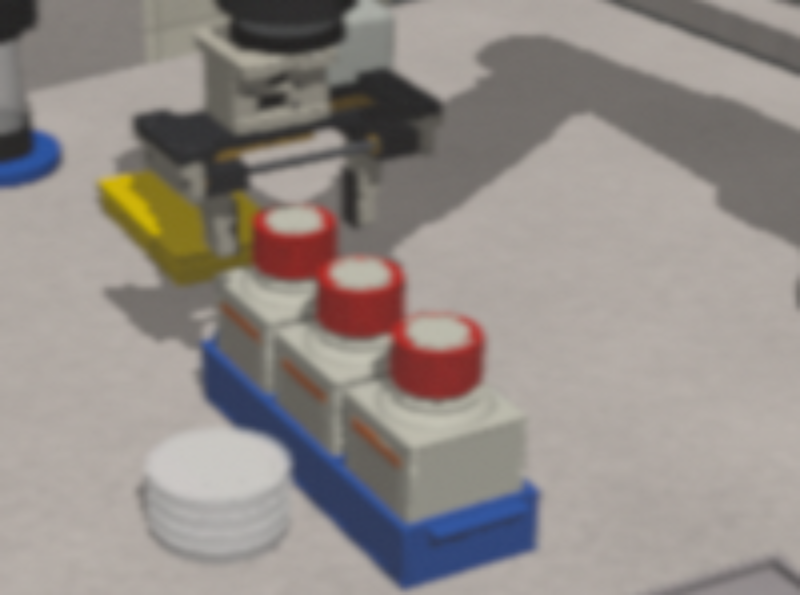

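apply_moves(
  commands=[
    {"dx": 1,"dy": 2,"dz": -9,"spin": 0,"hand": 0},
    {"dx": 0,"dy": 0,"dz": -9,"spin": 0,"hand": 0},
    {"dx": 0,"dy": 0,"dz": 0,"spin": 0,"hand": 0},
    {"dx": 0,"dy": 0,"dz": 0,"spin": 0,"hand": 0.7},
    {"dx": 0,"dy": 0,"dz": 0,"spin": 0,"hand": 1},
  ],
)

```text
t: 2.65
eef_pos: [0.5161, -0.1677, 0.322]
ee_rot: [-1.585, 1.57, -0.15]
force: [-0.2, 0.1, -0.3]
width: 0.073
```

apply_moves(
  commands=[
    {"dx": 0,"dy": 0,"dz": 0,"spin": 0,"hand": 1},
    {"dx": 0,"dy": 0,"dz": 0,"spin": 0,"hand": 1},
    {"dx": 0,"dy": 0,"dz": 0,"spin": 0,"hand": 1},
    {"dx": 0,"dy": 0,"dz": 0,"spin": 0,"hand": 1},
    {"dx": 0,"dy": 0,"dz": 0,"spin": 0,"hand": 1},
  ],
)

```text
t: 3.28
eef_pos: [0.516, -0.1677, 0.3217]
ee_rot: [-2.272, 1.571, -0.837]
force: [-0.5, 0.3, 0.8]
width: 0.0567
```

```bash
python3 -c "from h import *;st()"
```

```text
t 3.275 pos [ 0.516  -0.1677  0.3217] jaw 172.2363342612486 down [ 0. -0. -1.] F [-0.5138  0.3261  0.754 ] M [ 0.1162  0.3282 -0.0104] w 0.056701355554633986 q [ 0.0471  0.213  -0.3958  0.     -0.9619 -0.1827]
```

apply_moves(
  commands=[
    {"dx": 0,"dy": 0,"dz": 4,"spin": 0,"hand": 1},
    {"dx": 0,"dy": 0,"dz": 4,"spin": 0,"hand": 1},
    {"dx": 0,"dy": 0,"dz": 4,"spin": 0,"hand": 1},
    {"dx": 0,"dy": 0,"dz": 0,"spin": 0,"hand": 1},
    {"dx": 0,"dy": 0,"dz": 0,"spin": 0,"hand": 1},
  ],
)

```text
t: 3.9
eef_pos: [0.5159, -0.1677, 0.3336]
ee_rot: [0.723, 1.571, 2.158]
force: [-0.0, -0.2, -0.5]
width: 0.0572
```

apply_moves(
  commands=[
    {"dx": 0,"dy": 0,"dz": 0,"spin": 0,"hand": 1},
    {"dx": 0,"dy": 0,"dz": 0,"spin": 0,"hand": 1},
    {"dx": 0,"dy": 0,"dz": 0,"spin": 0,"hand": 1},
    {"dx": 0,"dy": 0,"dz": 0,"spin": 0,"hand": 1},
    {"dx": 0,"dy": 0,"dz": 0,"spin": 0,"hand": 1},
  ],
)

```text
t: 4.53
eef_pos: [0.516, -0.1677, 0.3337]
ee_rot: [-2.786, 1.571, -1.351]
force: [-0.6, -0.2, -1.4]
width: 0.0572
```

Run:
```python
from h import *
import cv2
st()
a=viewer.grab_frame('scene')[:,:,::-1][120:290,225:425]; cv2.imwrite('pics/s2.png',cv2.resize(a,None,fx=4,fy=3.5))
st()
```

```text
t 4.525 pos [ 0.516  -0.1677  0.3337] jaw 172.2382044521807 down [ 0. -0. -1.] F [-0.6403 -0.1551 -1.4227] M [0.0152 0.1045 0.083 ] w 0.057159772752613316 q [ 0.0472  0.201  -0.3806  0.     -0.9892 -0.1826]
t 4.575 pos [ 0.516  -0.1677  0.3337] jaw 172.23253484654597 down [-0.  0. -1.] F [-0.0187  0.244  -1.6734] M [ 0.0391  0.0853 -0.017 ] w 0.05679373936283333 q [ 0.0471  0.201  -0.3806 -0.     -0.9892 -0.1827]
```

View pics/s2.png

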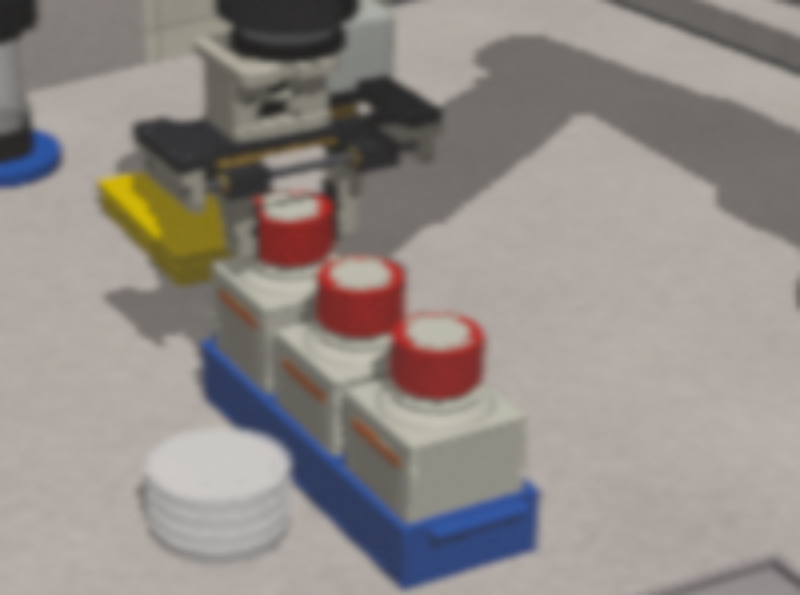

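apply_moves(
  commands=[
    {"dx": 0,"dy": 0,"dz": -6,"spin": 0,"hand": 1},
    {"dx": 0,"dy": 0,"dz": -6,"spin": 0,"hand": 1},
    {"dx": 0,"dy": 0,"dz": 0,"spin": 0,"hand": 1},
    {"dx": 0,"dy": 0,"dz": 0,"spin": 0,"hand": 0},
    {"dx": 0,"dy": 0,"dz": 0,"spin": 0,"hand": 0},
  ],
)

```text
t: 5.2
eef_pos: [0.516, -0.1677, 0.3217]
ee_rot: [-1.046, 1.571, 0.389]
force: [-0.3, -0.3, -0.4]
width: 0.0715
```

apply_moves(
  commands=[
    {"dx": 0,"dy": 0,"dz": 0,"spin": 0,"hand": 0},
    {"dx": 0,"dy": 0,"dz": 0,"spin": 0,"hand": 0},
    {"dx": 0,"dy": 0,"dz": 10,"spin": 0,"hand": 0},
    {"dx": 0,"dy": 0,"dz": 30,"spin": 0,"hand": 0},
    {"dx": 0,"dy": 0,"dz": 20,"spin": 0,"hand": 0},
  ],
)

```text
t: 5.82
eef_pos: [0.5162, -0.1677, 0.3837]
ee_rot: [-1.64, 1.569, -0.205]
force: [0.6, -0.7, -1.0]
width: 0.0877
```

apply_moves(
  commands=[
    {"dx": 4,"dy": 31,"dz": 0,"spin": 0,"hand": 0},
    {"dx": 5,"dy": 32,"dz": 0,"spin": 0,"hand": 0},
    {"dx": 4,"dy": 31,"dz": 0,"spin": 0,"hand": 0},
    {"dx": 0,"dy": 0,"dz": -20,"spin": 0,"hand": 0},
    {"dx": 0,"dy": 0,"dz": -20,"spin": 0,"hand": 0},
  ],
)

```text
t: 6.45
eef_pos: [0.5292, -0.0731, 0.3422]
ee_rot: [-1.268, 1.569, 0.168]
force: [0.2, 0.2, -0.4]
width: 0.0872
```

Run:
```python
from h import *
import cv2
a=viewer.grab_frame('scene')[:,:,::-1][120:290,225:425]; cv2.imwrite('pics/s3.png',cv2.resize(a,None,fx=4,fy=3.5))
st()
```

```text
t 6.5 pos [ 0.5282 -0.0733  0.3393] jaw 172.2387637575652 down [-0.0026  0.0003 -1.    ] F [-1.0012  0.5015 -3.724 ] M [ 0.0381  0.4441 -0.0138] w 0.08774573400552597 q [ 0.2296  0.1814 -0.3909 -0.001  -1.0008 -0.3645]
```

View pics/s3.png

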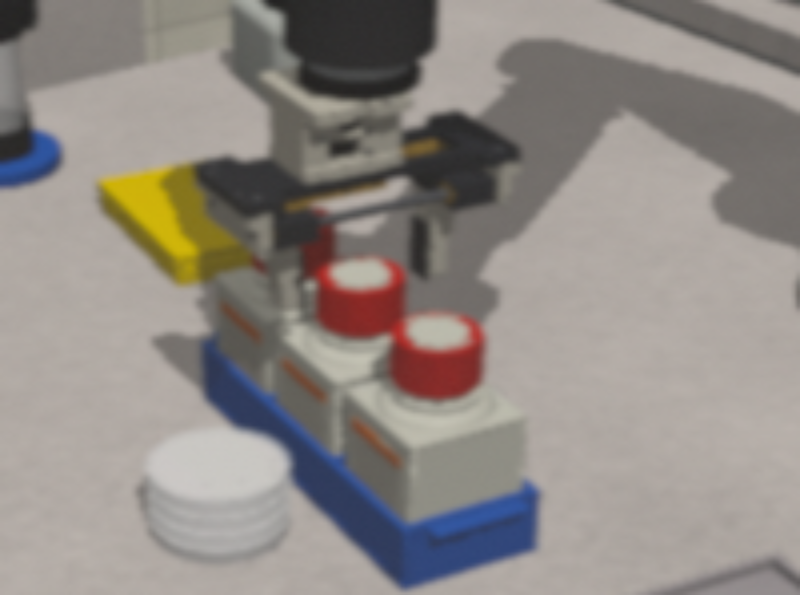

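apply_moves(
  commands=[
    {"dx": 0,"dy": 0,"dz": -10,"spin": 0,"hand": 0},
    {"dx": 0,"dy": 0,"dz": -10,"spin": 0,"hand": 0.3},
    {"dx": 0,"dy": 0,"dz": 0,"spin": 0,"hand": 0.6},
    {"dx": 0,"dy": 0,"dz": 0,"spin": 0,"hand": 1},
    {"dx": 0,"dy": 0,"dz": 0,"spin": 0,"hand": 1},
  ],
)

```text
t: 7.12
eef_pos: [0.5291, -0.0737, 0.3221]
ee_rot: [-1.242, 1.57, 0.193]
force: [-1.5, 0.1, 1.1]
width: 0.0569
```

apply_moves(
  commands=[
    {"dx": 0,"dy": 0,"dz": 0,"spin": 0,"hand": 1},
    {"dx": 0,"dy": 0,"dz": 0,"spin": 0,"hand": 1},
    {"dx": 0,"dy": 0,"dz": 4,"spin": 0,"hand": 1},
    {"dx": 0,"dy": 0,"dz": 4,"spin": 0,"hand": 1},
    {"dx": 0,"dy": 0,"dz": 4,"spin": 0,"hand": 1},
  ],
)

```text
t: 7.75
eef_pos: [0.529, -0.0737, 0.3339]
ee_rot: [1.062, 1.571, 2.498]
force: [-1.1, 0.5, -1.0]
width: 0.0567
```

apply_moves(
  commands=[
    {"dx": 0,"dy": 0,"dz": 0,"spin": 0,"hand": 1},
    {"dx": 0,"dy": 0,"dz": 0,"spin": 0,"hand": 1},
    {"dx": 0,"dy": 0,"dz": 0,"spin": 0,"hand": 1},
    {"dx": 0,"dy": 0,"dz": 0,"spin": 0,"hand": 1},
    {"dx": 0,"dy": 0,"dz": 0,"spin": 0,"hand": 1},
  ],
)

```text
t: 8.38
eef_pos: [0.5289, -0.0737, 0.3336]
ee_rot: [1.827, 1.571, -3.021]
force: [0.5, 0.4, -1.8]
width: 0.0569
```

Run:
```python
from h import *
import cv2
st()
a=viewer.grab_frame('scene')[:,:,::-1][120:290,225:425]; cv2.imwrite('pics/s4.png',cv2.resize(a,None,fx=4,fy=3.5))
st()
```

```text
t 8.375 pos [ 0.5289 -0.0737  0.3336] jaw 172.2334977083641 down [-0.0002 -0.     -1.    ] F [ 0.4931  0.405  -1.8346] M [ 0.0374  0.0878 -0.0089] w 0.05687514674342718 q [ 0.2289  0.1875 -0.3983 -0.     -0.9852 -0.3645]
t 8.425 pos [ 0.529  -0.0737  0.3336] jaw 172.23536487775647 down [-0.0001 -0.0001 -1.    ] F [-0.2397 -1.2134 -1.8613] M [0.0264 0.0698 0.0245] w 0.0571039668692167 q [ 0.2289  0.1875 -0.3983  0.     -0.9851 -0.3645]
```

View pics/s4.png

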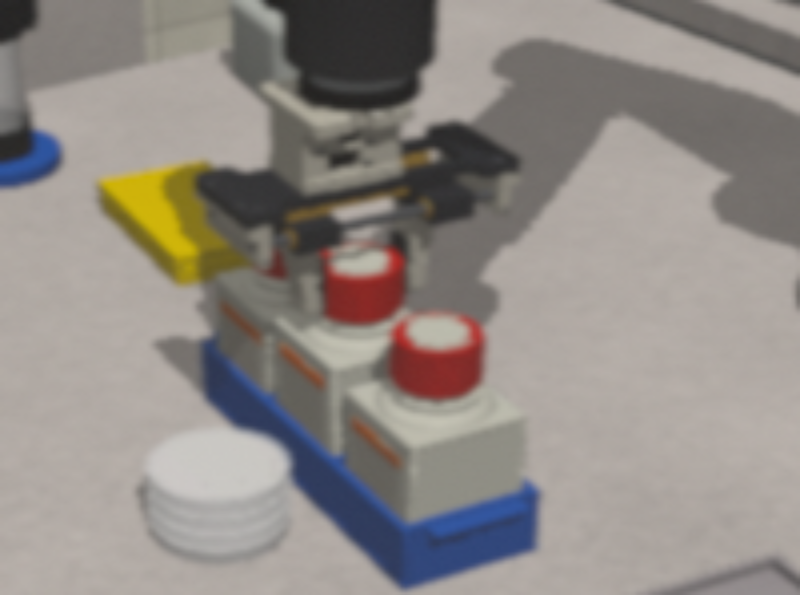

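apply_moves(
  commands=[
    {"dx": 0,"dy": 0,"dz": -6,"spin": 0,"hand": 1},
    {"dx": 0,"dy": 0,"dz": -6,"spin": 0,"hand": 1},
    {"dx": 0,"dy": 0,"dz": 0,"spin": 0,"hand": 1},
    {"dx": 0,"dy": 0,"dz": 0,"spin": 0,"hand": 0},
    {"dx": 0,"dy": 0,"dz": 0,"spin": 0,"hand": 0},
  ],
)

```text
t: 9.05
eef_pos: [0.529, -0.0737, 0.3216]
ee_rot: [0.907, 1.571, 2.343]
force: [-0.2, -0.3, -0.2]
width: 0.0711
```

apply_moves(
  commands=[
    {"dx": 0,"dy": 0,"dz": 0,"spin": 0,"hand": 0},
    {"dx": 0,"dy": 0,"dz": 0,"spin": 0,"hand": 0},
    {"dx": 0,"dy": 0,"dz": 10,"spin": 0,"hand": 0},
    {"dx": 0,"dy": 0,"dz": 30,"spin": 0,"hand": 0},
    {"dx": 0,"dy": 0,"dz": 20,"spin": 0,"hand": 0},
  ],
)

```text
t: 9.68
eef_pos: [0.5292, -0.0737, 0.3836]
ee_rot: [-1.475, 1.569, -0.04]
force: [0.5, 0.1, 0.1]
width: 0.0876
```

apply_moves(
  commands=[
    {"dx": 4,"dy": 31,"dz": 0,"spin": -10,"hand": 0},
    {"dx": 4,"dy": 32,"dz": 0,"spin": -10,"hand": 0},
    {"dx": 3,"dy": 32,"dz": 0,"spin": -10,"hand": 0},
    {"dx": 0,"dy": 0,"dz": -20,"spin": -5,"hand": 0},
    {"dx": 0,"dy": 0,"dz": -20,"spin": 0,"hand": 0},
  ],
)

```text
t: 10.3
eef_pos: [0.5401, 0.0219, 0.3421]
ee_rot: [-0.51, 1.569, 0.314]
force: [-0.5, -0.6, 0.5]
width: 0.0877
```

Run:
```python
from h import *
import cv2
a=viewer.grab_frame('scene')[:,:,::-1][120:290,225:425]; cv2.imwrite('pics/s5.png',cv2.resize(a,None,fx=4,fy=3.5))
st()
```

```text
t 10.35 pos [0.5392 0.0215 0.3392] jaw 137.2237198326848 down [-0.0028 -0.0002 -1.    ] F [-1.9999 -0.9426 -3.8325] M [-0.0001  0.3442 -0.0206] w 0.087835787269951 q [ 0.403   0.1918 -0.3778 -0.001  -1.0038 -1.149 ]
```

View pics/s5.png

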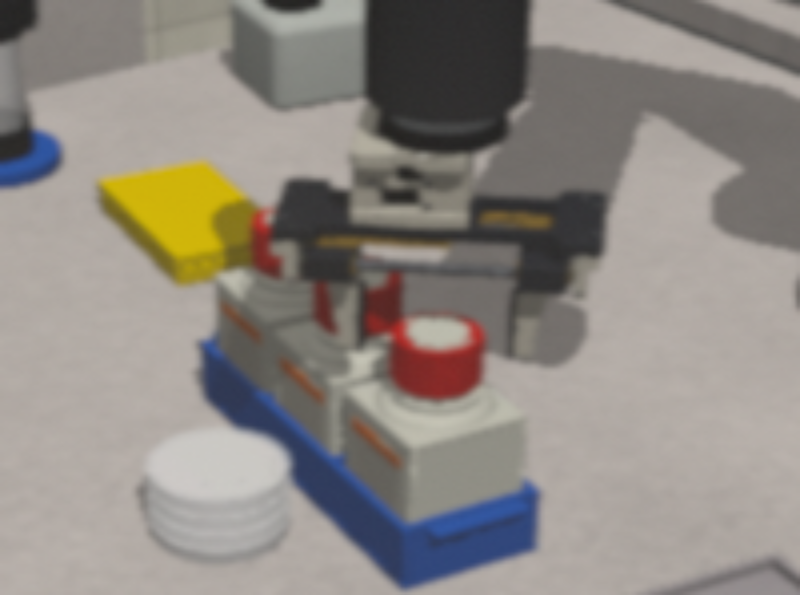

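apply_moves(
  commands=[
    {"dx": 0,"dy": -0.5,"dz": -10,"spin": 0,"hand": 0},
    {"dx": 0,"dy": 0,"dz": -10,"spin": 0,"hand": 0.3},
    {"dx": 0,"dy": 0,"dz": 0,"spin": 0,"hand": 0.6},
    {"dx": 0,"dy": 0,"dz": 0,"spin": 0,"hand": 1},
    {"dx": 0,"dy": 0,"dz": 0,"spin": 0,"hand": 1},
  ],
  grip_force=55,
)

```text
t: 10.98
eef_pos: [0.54, 0.0209, 0.3221]
ee_rot: [0.009, 1.57, 0.833]
force: [-0.8, 0.9, 1.6]
width: 0.0566
```

apply_moves(
  commands=[
    {"dx": 0,"dy": 0,"dz": 0,"spin": 0,"hand": 1},
    {"dx": 0,"dy": 0,"dz": 0,"spin": 0,"hand": 1},
    {"dx": 0,"dy": 0,"dz": 3,"spin": 0,"hand": 1},
    {"dx": 0,"dy": 0,"dz": 4,"spin": 0,"hand": 1},
    {"dx": 0,"dy": 0,"dz": 3,"spin": 0,"hand": 1},
  ],
)

```text
t: 11.6
eef_pos: [0.5398, 0.0207, 0.3314]
ee_rot: [2.577, 1.57, -2.882]
force: [-0.1, -0.5, -5.5]
width: 0.0566
```

apply_moves(
  commands=[
    {"dx": 0,"dy": 0,"dz": 0,"spin": 0,"hand": 1},
    {"dx": 0,"dy": 0,"dz": 0,"spin": 0,"hand": 1},
    {"dx": 0,"dy": 0,"dz": 0,"spin": 0,"hand": 1},
    {"dx": 0,"dy": 0,"dz": 0,"spin": 0,"hand": 1},
    {"dx": 0,"dy": 0,"dz": 0,"spin": 0,"hand": 1},
  ],
)

```text
t: 12.22
eef_pos: [0.54, 0.0208, 0.3316]
ee_rot: [2.897, 1.571, -2.561]
force: [0.1, 0.5, -7.0]
width: 0.0567
```

Run:
```python
from h import *
import cv2
st()
a=viewer.grab_frame('scene')[:,:,::-1][120:290,225:425]; cv2.imwrite('pics/s6.png',cv2.resize(a,None,fx=4,fy=3.5))
st()
```

```text
t 12.225 pos [0.54   0.0208 0.3316] jaw 137.2353032762456 down [-0.0001 -0.0001 -1.    ] F [ 0.1446  0.5242 -6.9582] M [ 0.0127  0.0446 -0.0082] w 0.05669082550482737 q [ 0.4014  0.1996 -0.3878  0.     -0.9835 -1.1478]
t 12.275 pos [0.5399 0.0208 0.3316] jaw 137.23531026515872 down [-0.0001 -0.     -1.    ] F [ 0.2919  0.5662 -6.8326] M [0.0588 0.004  0.0587] w 0.05633593896509693 q [ 0.4014  0.1996 -0.3878 -0.     -0.9836 -1.1478]
```

View pics/s6.png

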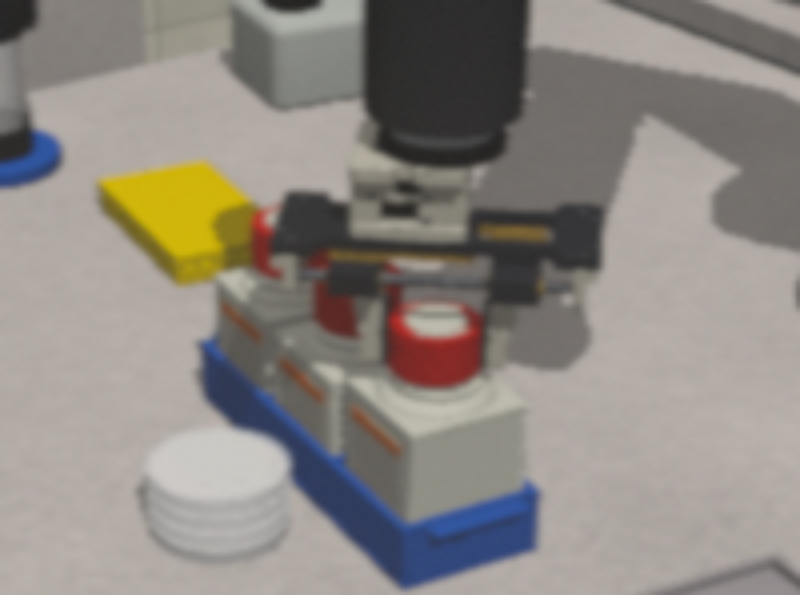

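apply_moves(
  commands=[
    {"dx": 0,"dy": 0,"dz": -5,"spin": 0,"hand": 1},
    {"dx": 0,"dy": 0,"dz": -5,"spin": 0,"hand": 1},
    {"dx": 0,"dy": 0,"dz": -2,"spin": 0,"hand": 1},
    {"dx": 0,"dy": 0,"dz": -2,"spin": 0,"hand": 1},
    {"dx": 0,"dy": 0,"dz": -2,"spin": 0,"hand": 1},
  ],
  grip_force=60,
)

```text
t: 12.9
eef_pos: [0.5404, 0.0211, 0.3175]
ee_rot: [-0.716, 1.568, 0.109]
force: [-7.0, 2.5, 11.7]
width: 0.0568
```

apply_moves(
  commands=[
    {"dx": 0,"dy": 0,"dz": -1,"spin": 0,"hand": 1},
    {"dx": 0,"dy": 0,"dz": -1,"spin": 0,"hand": 1},
    {"dx": 0,"dy": 0,"dz": 0,"spin": 0,"hand": 1},
    {"dx": 0,"dy": 0,"dz": 0,"spin": 0,"hand": 1},
    {"dx": 0,"dy": 0,"dz": 0,"spin": 0,"hand": 1},
  ],
)

```text
t: 13.52
eef_pos: [0.5404, 0.021, 0.3159]
ee_rot: [-0.711, 1.568, 0.114]
force: [-6.4, 2.4, 11.7]
width: 0.0566
```

```bash
python3 -c "from h import *;st()"
```

```text
t 13.525 pos [0.5404 0.021  0.3159] jaw 137.28818397941038 down [ 0.0028  0.0003 -1.    ] F [-6.3985  2.4007 11.6955] M [ 0.8046  2.3951 -0.0213] w 0.05663078417282849 q [ 0.4018  0.2156 -0.4082  0.001  -0.9443 -1.1478]
```

apply_moves(
  commands=[
    {"dx": -0.5,"dy": 0,"dz": -2,"spin": 0,"hand": 1},
    {"dx": 0,"dy": 0,"dz": -2,"spin": 0,"hand": 1},
    {"dx": 0,"dy": 0,"dz": 0,"spin": 0,"hand": 1},
    {"dx": 0,"dy": 0,"dz": 0,"spin": 0,"hand": 1},
    {"dx": 0,"dy": 0,"dz": 0,"spin": 0,"hand": 1},
  ],
)

```text
t: 14.15
eef_pos: [0.54, 0.0211, 0.3141]
ee_rot: [-0.751, 1.566, 0.075]
force: [-12.3, 3.3, 30.2]
width: 0.0564
```

```bash
python3 -c "from h import *;st()"
```

```text
t 14.15 pos [0.54   0.0211 0.3141] jaw 137.33090516302568 down [ 0.0044  0.0003 -1.    ] F [-12.3444   3.2815  30.1709] M [1.5168 5.2347 0.0035] w 0.056366956097121015 q [ 0.4025  0.2163 -0.4123  0.0018 -0.938  -1.1482]
```

apply_moves(
  commands=[
    {"dx": -0.5,"dy": 0,"dz": 0.8,"spin": 0,"hand": 1},
    {"dx": 0,"dy": 0,"dz": 0,"spin": 4,"hand": 1},
    {"dx": 0,"dy": 0,"dz": 0,"spin": 4,"hand": 1},
    {"dx": 0,"dy": 0,"dz": 0,"spin": 4,"hand": 1},
    {"dx": 0,"dy": 0,"dz": 0,"spin": 4,"hand": 1},
  ],
)

```text
t: 14.78
eef_pos: [0.5398, 0.0214, 0.3141]
ee_rot: [-0.884, 1.566, 0.223]
force: [-9.5, 5.3, 22.6]
width: 0.0566
```

```bash
python3 -c "from h import *;st()"
```

```text
t 14.775 pos [0.5398 0.0214 0.3141] jaw 153.44199000287705 down [ 0.0048  0.0011 -1.    ] F [-9.5114  5.2696 22.5843] M [ 1.9519  3.7758 -0.0716] w 0.056577811967499725 q [ 0.403   0.2158 -0.4126  0.0011 -0.9375 -0.8672]
```

apply_moves(
  commands=[
    {"dx": 0,"dy": 0,"dz": 0,"spin": 5,"hand": 1},
    {"dx": 0,"dy": 0,"dz": 0,"spin": 5,"hand": 1},
    {"dx": 0,"dy": 0,"dz": 0,"spin": 5,"hand": 1},
    {"dx": 0,"dy": 0,"dz": 0,"spin": 5,"hand": 1},
    {"dx": 0,"dy": 0,"dz": 0,"spin": 5,"hand": 1},
  ],
)

```text
t: 15.4
eef_pos: [0.5398, 0.0214, 0.3142]
ee_rot: [-1.332, 1.566, 0.212]
force: [-9.0, 5.6, 23.5]
width: 0.0567
```

apply_moves(
  commands=[
    {"dx": 0,"dy": 0,"dz": 0,"spin": 5,"hand": 1},
    {"dx": 0,"dy": 0,"dz": 0,"spin": 5,"hand": 1},
    {"dx": 0,"dy": 0,"dz": 0,"spin": 5,"hand": 1},
    {"dx": 0,"dy": 0,"dz": 0,"spin": 3,"hand": 1},
    {"dx": 0,"dy": 0,"dz": 0,"spin": 2,"hand": 1},
  ],
)

```text
t: 16.02
eef_pos: [0.5398, 0.0214, 0.3142]
ee_rot: [-1.703, 1.566, 0.189]
force: [-9.1, 4.2, 23.6]
width: 0.0563
```

Run:
```python
from h import *
import cv2
st()
a=viewer.grab_frame('scene')[:,:,::-1][120:290,225:425]; cv2.imwrite('pics/s7.png',cv2.resize(a,None,fx=4,fy=3.5))
```

```text
t 16.025 pos [0.5398 0.0214 0.3142] jaw -161.60587388069445 down [ 0.0047  0.0009 -1.    ] F [-9.0639  4.2058 23.6394] M [ 1.7512  3.9902 -0.1604] w 0.05632441954938869 q [ 0.403   0.2157 -0.4126  0.0013 -0.9378 -0.0827]
```

View pics/s7.png

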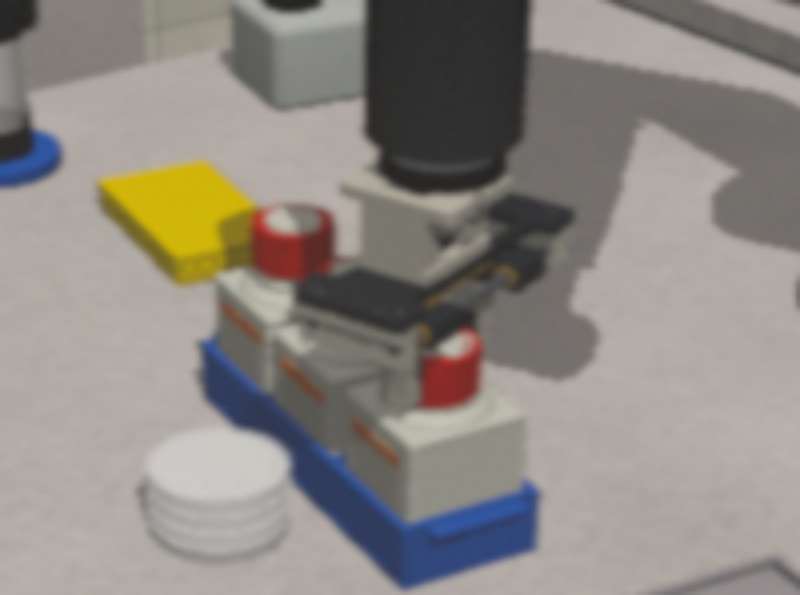

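Turned about 61°; the gripper stands clear of cap b. I'll carry on slowly to the stop.

apply_moves(
  commands=[
    {"dx": 0,"dy": 0,"dz": 0,"spin": 2,"hand": 1},
    {"dx": 0,"dy": 0,"dz": 0,"spin": 2,"hand": 1},
    {"dx": 0,"dy": 0,"dz": 0,"spin": 2,"hand": 1},
    {"dx": 0,"dy": 0,"dz": 0,"spin": 1,"hand": 1},
    {"dx": 0,"dy": 0,"dz": 0,"spin": 1,"hand": 1},
  ],
)

```text
t: 16.7
eef_pos: [0.5401, 0.0212, 0.3141]
ee_rot: [-1.937, 1.566, 0.093]
force: [-7.1, 2.4, 20.2]
width: 0.0564
```

```bash
python3 -c "from h import *;st()"
```

```text
t 16.7 pos [0.5401 0.0212 0.3141] jaw -153.66269746111544 down [ 0.0052  0.0005 -1.    ] F [-7.0543  2.4315 20.1954] M [ 0.7032  2.9521 -0.2191] w 0.05639718890817631 q [ 0.4026  0.2162 -0.4127  0.002  -0.937   0.0559]
```

apply_moves(
  commands=[
    {"dx": 0,"dy": 0,"dz": 0,"spin": 1,"hand": 1},
    {"dx": 0,"dy": 0,"dz": 0,"spin": 1,"hand": 1},
    {"dx": 0,"dy": 0,"dz": 0,"spin": 1,"hand": 1},
    {"dx": 0,"dy": 0,"dz": 0,"spin": 1,"hand": 1},
    {"dx": 0,"dy": 0,"dz": 0,"spin": 1,"hand": 1},
  ],
)

```text
t: 17.32
eef_pos: [0.5397, 0.0208, 0.314]
ee_rot: [-2.087, 1.567, 0.03]
force: [-8.8, 0.1, 22.5]
width: 0.0565
```

```bash
python3 -c "from h import *;st()"
```

```text
t 17.325 pos [0.5397 0.0208 0.314 ] jaw -148.72634908808078 down [ 0.0042  0.0001 -1.    ] F [-8.7739  0.0793 22.5447] M [ 0.1125  3.7213 -0.8155] w 0.056514016052214476 q [ 0.4022  0.216  -0.413   0.0019 -0.9379  0.1425]
```

apply_moves(
  commands=[
    {"dx": 0,"dy": 0,"dz": 0,"spin": 1,"hand": 1},
    {"dx": 0,"dy": 0,"dz": 0,"spin": 1,"hand": 1},
    {"dx": 0,"dy": 0,"dz": 0,"spin": 1,"hand": 1},
    {"dx": 0,"dy": 0,"dz": 0,"spin": 0,"hand": 1},
    {"dx": 0,"dy": 0,"dz": 0,"spin": 0,"hand": 1},
  ],
)

```text
t: 17.95
eef_pos: [0.5394, 0.0208, 0.314]
ee_rot: [-2.004, 1.567, 0.163]
force: [-10.1, 2.0, 22.7]
width: 0.0562
```

```bash
python3 -c "from h import *;st()"
```

```text
t 17.95 pos [0.5394 0.0208 0.314 ] jaw -145.83239596888467 down [ 0.0037  0.0006 -1.    ] F [-10.1495   1.977   22.7319] M [ 0.675   4.0143 -1.378 ] w 0.056160454211052625 q [ 0.4021  0.2158 -0.4132  0.0011 -0.9383  0.1936]
```

apply_moves(
  commands=[
    {"dx": 0,"dy": 0,"dz": 0,"spin": 1,"hand": 1},
    {"dx": 0,"dy": 0,"dz": 0,"spin": 1,"hand": 1},
    {"dx": 0,"dy": 0,"dz": 0,"spin": 1,"hand": 1},
    {"dx": 0,"dy": 0,"dz": 0,"spin": 0,"hand": 1},
    {"dx": 0,"dy": 0,"dz": 0,"spin": 0,"hand": 1},
  ],
)

```text
t: 18.58
eef_pos: [0.5396, 0.0206, 0.3138]
ee_rot: [-2.103, 1.567, 0.116]
force: [-9.4, 0.5, 20.6]
width: 0.0567
```

```bash
python3 -c "from h import *;st()"
```

```text
t 18.575 pos [0.5396 0.0206 0.3138] jaw -142.84569999256766 down [ 0.0041  0.0005 -1.    ] F [-9.4497  0.4837 20.6355] M [ 0.0538  3.0708 -1.4775] w 0.05669942719746227 q [ 0.4018  0.2161 -0.4133  0.0014 -0.9375  0.2459]
```

apply_moves(
  commands=[
    {"dx": 0,"dy": 0,"dz": 0,"spin": -1.5,"hand": 1},
    {"dx": 0,"dy": 0,"dz": 3,"spin": 0,"hand": 1},
    {"dx": 0.5,"dy": 0,"dz": 3,"spin": 0,"hand": 1},
    {"dx": 0,"dy": 0,"dz": 3,"spin": 0,"hand": 1},
    {"dx": 0,"dy": 0,"dz": 2,"spin": 0,"hand": 1},
  ],
)

```text
t: 19.2
eef_pos: [0.5397, 0.021, 0.3213]
ee_rot: [-1.51, 1.57, 0.684]
force: [1.3, 1.5, -3.9]
width: 0.0567
```

```bash
python3 -c "from h import *;st()"
```

```text
t 19.2 pos [0.5397 0.021  0.3213] jaw -144.2803009491451 down [ 0.0004  0.0003 -1.    ] F [ 1.2976  1.4677 -3.8891] M [ 0.4327 -0.4209 -0.7764] w 0.05673336772055543 q [ 0.4018  0.2095 -0.4015 -0.0002 -0.9594  0.2217]
```

apply_moves(
  commands=[
    {"dx": 0,"dy": 0,"dz": 0,"spin": -1,"hand": 1},
    {"dx": 0,"dy": 0,"dz": 0,"spin": -1,"hand": 1},
    {"dx": 0,"dy": 0,"dz": 1,"spin": 0,"hand": 1},
    {"dx": 0,"dy": 0,"dz": 1,"spin": 0,"hand": 1},
    {"dx": 0,"dy": 0,"dz": 1,"spin": 0,"hand": 1},
  ],
)

```text
t: 19.82
eef_pos: [0.5397, 0.0208, 0.3244]
ee_rot: [-2.488, 1.571, -0.329]
force: [1.9, 0.3, -1.4]
width: 0.0565
```

```bash
python3 -c "from h import *;st()"
```

```text
t 19.825 pos [0.5397 0.0208 0.3244] jaw -146.2565777438001 down [ 0.0002 -0.0001 -1.    ] F [ 1.8687  0.2848 -1.3721] M [ 0.0682 -0.6584 -0.1852] w 0.056523263482786204 q [ 0.4017  0.2063 -0.3979  0.0002 -0.9664  0.1871]
```

Load is now small, so the cap is coming free. Lift on slowly.

apply_moves(
  commands=[
    {"dx": 0,"dy": 0,"dz": 3,"spin": 0,"hand": 1},
    {"dx": 0,"dy": 0,"dz": 3,"spin": 0,"hand": 1},
    {"dx": 0,"dy": 0,"dz": 3,"spin": 0,"hand": 1},
    {"dx": 0,"dy": 0,"dz": 0,"spin": 0,"hand": 1},
    {"dx": 0,"dy": 0,"dz": 0,"spin": 0,"hand": 1},
  ],
)

```text
t: 20.45
eef_pos: [0.5393, 0.0208, 0.3335]
ee_rot: [1.211, 1.571, -2.912]
force: [-0.5, 0.3, -1.2]
width: 0.0567
```

Run:
```python
from h import *
import cv2
st()
a=viewer.grab_frame('scene')[:,:,::-1][120:290,225:425]; cv2.imwrite('pics/s8.png',cv2.resize(a,None,fx=4,fy=3.5))
```

```text
t 20.45 pos [0.5393 0.0208 0.3335] jaw -146.25942192374575 down [-0.0003 -0.0001 -1.    ] F [-0.4929  0.295  -1.2111] M [0.03   0.1089 0.0049] w 0.05665828866723439 q [ 0.4018  0.1967 -0.3866 -0.0001 -0.9877  0.1871]
```

View pics/s8.png

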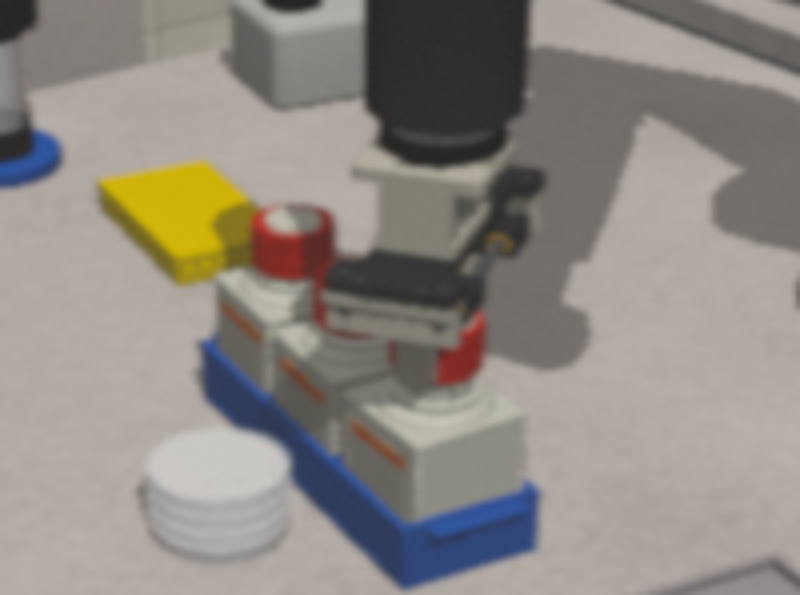

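apply_moves(
  commands=[
    {"dx": 0,"dy": 0,"dz": 6,"spin": 0,"hand": 1},
    {"dx": 0,"dy": 0,"dz": 8,"spin": 0,"hand": 1},
    {"dx": 0,"dy": 0,"dz": 14,"spin": 0,"hand": 1},
    {"dx": 0,"dy": 0,"dz": 14,"spin": 0,"hand": 1},
    {"dx": 0,"dy": 0,"dz": 0,"spin": 0,"hand": 1},
  ],
)

```text
t: 21.12
eef_pos: [0.5398, 0.0209, 0.3773]
ee_rot: [-1.845, 1.568, 0.314]
force: [-0.4, 0.2, 0.6]
width: 0.0567
```

Run:
```python
from h import *
import cv2
st()
a=viewer.grab_frame('scene')[:,:,::-1][120:290,225:425]; cv2.imwrite('pics/s9.png',cv2.resize(a,None,fx=4,fy=3.5))
```

```text
t 21.125 pos [0.5398 0.0209 0.3773] jaw -146.25802750711478 down [ 0.003  0.001 -1.   ] F [-0.3696  0.1897  0.5665] M [0.0631 0.1071 0.043 ] w 0.05665861261433165 q [ 0.4018  0.157  -0.3273  0.0003 -1.0834  0.187 ]
```

View pics/s9.png

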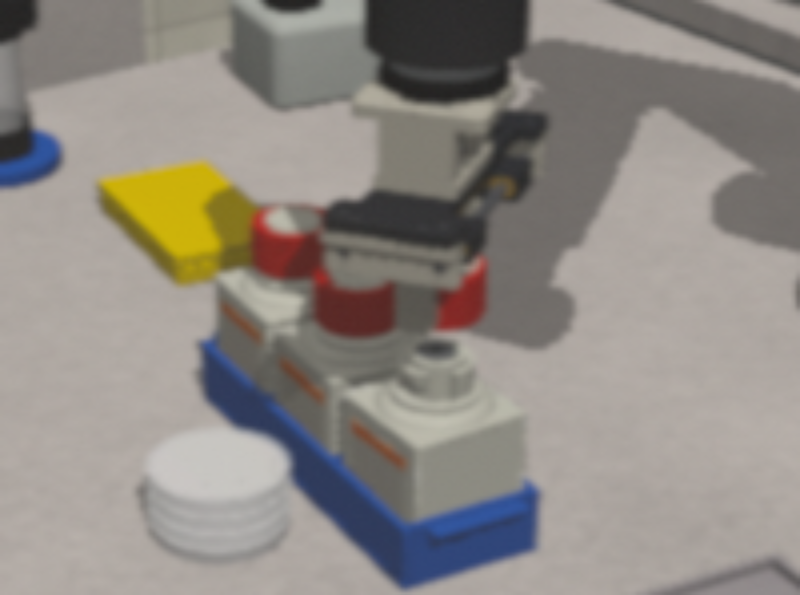

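apply_moves(
  commands=[
    {"dx": -5,"dy": 35,"dz": 0,"spin": -7,"hand": 1},
    {"dx": -6,"dy": 48,"dz": 0,"spin": -7,"hand": 1},
    {"dx": -6,"dy": 48,"dz": 0,"spin": -7,"hand": 1},
    {"dx": -6,"dy": 48,"dz": 0,"spin": -7,"hand": 1},
    {"dx": -6,"dy": 47,"dz": 0,"spin": -6,"hand": 1},
  ],
)

```text
t: 21.8
eef_pos: [0.5099, 0.2483, 0.375]
ee_rot: [2.163, 1.57, -2.558]
force: [1.0, 0.3, -0.6]
width: 0.0562
```

apply_moves(
  commands=[
    {"dx": 0,"dy": 0,"dz": -35,"spin": 0,"hand": 1},
    {"dx": 0,"dy": 0,"dz": -40,"spin": 0,"hand": 1},
    {"dx": 0,"dy": 0,"dz": -40,"spin": 0,"hand": 1},
    {"dx": 0,"dy": 0,"dz": -35,"spin": 0,"hand": 1},
    {"dx": 0,"dy": 0,"dz": 0,"spin": 0,"hand": 1},
  ],
)

```text
t: 22.42
eef_pos: [0.5094, 0.2459, 0.2226]
ee_rot: [2.302, 1.564, -2.416]
force: [0.7, 0.2, 0.1]
width: 0.0562
```

Run:
```python
from h import *
import cv2
st()
a=viewer.grab_frame('scene')[:,:,::-1][160:420,225:545]; cv2.imwrite('pics/s10.png',cv2.resize(a,None,fx=2.3,fy=2.3))
```

```text
t 22.425 pos [0.5094 0.2459 0.2226] jaw 179.70832256389403 down [-0.0049 -0.0043 -1.    ] F [0.7133 0.1714 0.1431] M [-0.0329  0.0554  0.0029] w 0.05622444157861952 q [ 0.7955  0.3671 -0.4488 -0.0007 -0.7614 -0.8001]
```

View pics/s10.png

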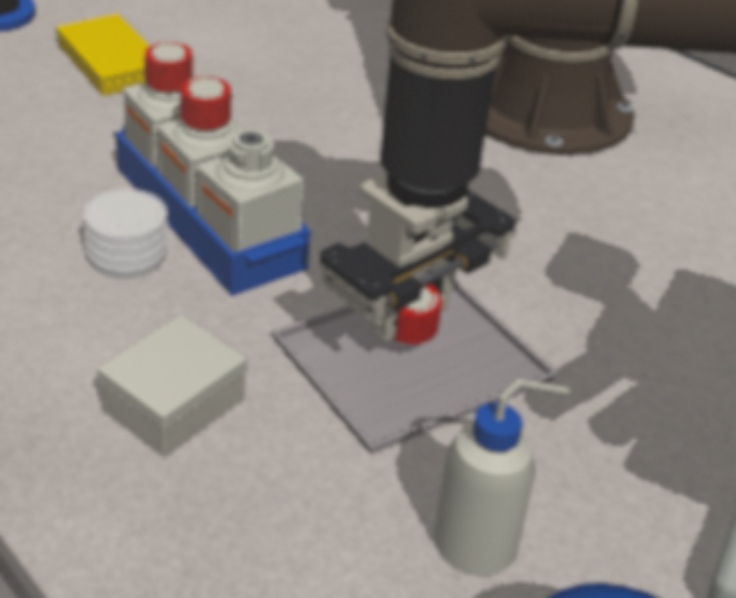

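apply_moves(
  commands=[
    {"dx": 0,"dy": 0,"dz": -15,"spin": 0,"hand": 1},
    {"dx": 0,"dy": 0,"dz": -12,"spin": 0,"hand": 1},
    {"dx": 0,"dy": 0,"dz": -6,"spin": 0,"hand": 1},
    {"dx": 0,"dy": 0,"dz": 0,"spin": 0,"hand": 1},
    {"dx": 0,"dy": 0,"dz": 0,"spin": 0,"hand": 1},
  ],
)

```text
t: 23.1
eef_pos: [0.5106, 0.247, 0.1928]
ee_rot: [-0.966, 1.57, 0.6]
force: [-0.6, -1.1, -0.7]
width: 0.057
```

```bash
python3 -c "from h import *;st()"
```

```text
t 23.1 pos [0.5106 0.247  0.1928] jaw 179.74526390572763 down [ 0.0004  0.0003 -1.    ] F [-0.6186 -1.0813 -0.6991] M [0.0431 0.0724 0.0359] w 0.056999067650346985 q [ 0.7955  0.4089 -0.4737  0.0002 -0.6877 -0.8001]
```

apply_moves(
  commands=[
    {"dx": 0,"dy": 0,"dz": -3,"spin": 0,"hand": 1},
    {"dx": 0,"dy": 0,"dz": -2,"spin": 0,"hand": 1},
    {"dx": 0,"dy": 0,"dz": -1,"spin": 0,"hand": 1},
    {"dx": 0,"dy": 0,"dz": 0,"spin": 0,"hand": 1},
    {"dx": 0,"dy": 0,"dz": 0,"spin": 0,"hand": 1},
  ],
)

```text
t: 23.72
eef_pos: [0.5105, 0.2468, 0.1865]
ee_rot: [-1.211, 1.571, 0.355]
force: [0.1, 0.4, -0.5]
width: 0.0567
```

```bash
python3 -c "from h import *;st()"
```

```text
t 23.725 pos [0.5105 0.2468 0.1865] jaw 179.73582464367342 down [ 0.  0. -1.] F [ 0.1285  0.4405 -0.4551] M [ 0.002   0.0797 -0.0362] w 0.05665129343084151 q [ 0.7954  0.418  -0.4787  0.     -0.6741 -0.8001]
```

apply_moves(
  commands=[
    {"dx": 0,"dy": 0,"dz": -1,"spin": 0,"hand": 1},
    {"dx": 0,"dy": 0,"dz": 0,"spin": 0,"hand": 1},
    {"dx": 0,"dy": 0,"dz": 0,"spin": 0,"hand": 1},
    {"dx": 0,"dy": 0,"dz": 0,"spin": 0,"hand": 1},
    {"dx": 0,"dy": 0,"dz": 0,"spin": 0,"hand": 1},
  ],
)

```text
t: 24.35
eef_pos: [0.5105, 0.2469, 0.186]
ee_rot: [-0.988, 1.57, 0.578]
force: [-1.9, -1.3, 5.8]
width: 0.0565
```

```bash
python3 -c "from h import *;st()"
```

```text
t 24.35 pos [0.5105 0.2469 0.186 ] jaw 179.74454328722405 down [ 0.0004  0.0003 -1.    ] F [-1.8596 -1.3284  5.7692] M [-0.2225  0.7811 -0.0801] w 0.05645487331596002 q [ 0.7955  0.4187 -0.4792  0.0002 -0.6724 -0.8001]
```

Contact at z = 0.186, exactly as predicted. Release and retreat.

apply_moves(
  commands=[
    {"dx": 0,"dy": 0,"dz": 0.5,"spin": 0,"hand": 0.5},
    {"dx": 0,"dy": 0,"dz": 0,"spin": 0,"hand": 0},
    {"dx": 0,"dy": 0,"dz": 0,"spin": 0,"hand": 0},
    {"dx": 0,"dy": 0,"dz": 0,"spin": 0,"hand": 0},
    {"dx": 0,"dy": 0,"dz": 0,"spin": 0,"hand": 0},
  ],
)

```text
t: 24.98
eef_pos: [0.5105, 0.2468, 0.1859]
ee_rot: [2.173, 1.571, -2.544]
force: [-0.4, -0.6, 0.5]
width: 0.0867
```

apply_moves(
  commands=[
    {"dx": 0,"dy": 0,"dz": 10,"spin": 0,"hand": 0},
    {"dx": 0,"dy": 0,"dz": 30,"spin": 0,"hand": 0},
    {"dx": 0,"dy": 0,"dz": 40,"spin": 0,"hand": 0},
    {"dx": 0,"dy": 0,"dz": 50,"spin": 0,"hand": 0},
    {"dx": 0,"dy": 0,"dz": 40,"spin": 0,"hand": 0},
  ],
)

```text
t: 25.6
eef_pos: [0.5104, 0.2467, 0.359]
ee_rot: [-0.916, 1.569, 0.651]
force: [0.4, -0.5, 0.1]
width: 0.0881
```

apply_moves(
  commands=[
    {"dx": -10,"dy": 0,"dz": 20,"spin": 0,"hand": 0},
    {"dx": -20,"dy": 0,"dz": 10,"spin": 0,"hand": 0},
    {"dx": -20,"dy": 0,"dz": 0,"spin": 0,"hand": 0},
    {"dx": 0,"dy": 0,"dz": 0,"spin": 0,"hand": 0},
    {"dx": 0,"dy": 0,"dz": 0,"spin": 0,"hand": 0},
  ],
)

```text
t: 26.22
eef_pos: [0.46, 0.2469, 0.3854]
ee_rot: [2.469, 1.57, -2.247]
force: [0.3, 0.7, 0.0]
width: 0.0879
```

Run:
```python
from h import *
import cv2
st()
a=viewer.grab_frame('scene')[:,:,::-1][160:420,225:545]; cv2.imwrite('pics/s11.png',cv2.resize(a,None,fx=2.3,fy=2.3))
cv2.imwrite('pics/t11.png',viewer.grab_frame('top')[:,:,::-1])
```

```text
t 26.225 pos [0.46   0.2469 0.3854] jaw 179.78205356558195 down [-0.0006 -0.0008 -1.    ] F [0.3288 0.6639 0.0215] M [ 0.0282  0.0929 -0.0192] w 0.0878920294463134 q [ 0.8688  0.1214 -0.3504  0.     -1.1    -0.8726]
```

View pics/s11.png

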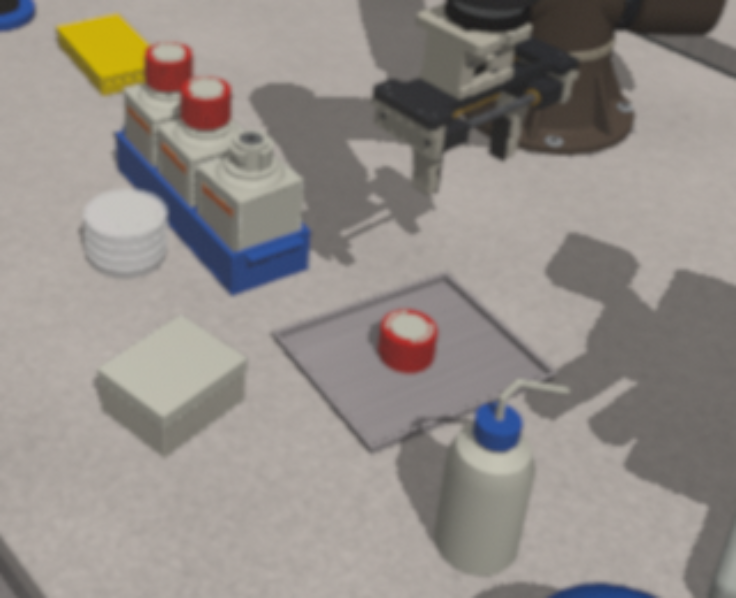

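View pics/t11.png

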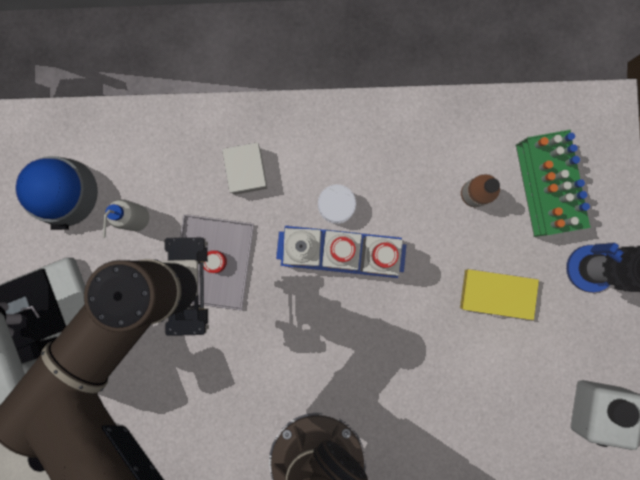

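The cap stands flat in the tray, with its top at about (410,325) in the scene crop. All three bottles are upright in their wells, a and b still capped and c open at about (300,246) in the top view. The bystanders haven't moved and the arm is clear.

```bash
python3 -c "
from station import arm
print(arm.job_done())"
```

```text
the job is handed in; nothing more can be done
None
```

The full bottle was c (at +95 mm). I opened it, set its cap down flat in the steel tray, and handed the job in at about 26 s of the 64 s allowed.

- **Weighing:** each bottle was lifted 10–12 mm by its locked cap. Bottles a and b pulled about 1.4–1.9 N, so both are empty, and were set back in their wells. Bottle c pulled about 6.9 N, or roughly 0.7 kg.
- **Opening:** I pressed c's cap about 7.5 mm down onto the collar, with the force peaking at about 30 N, and held about 20–24 N while turning it. It turned anticlockwise to its stop. The turning torque levelled off at about 1.5 N m after roughly 80° of hand rotation, which includes a little slip in the grip or play in the well. I backed off about 3.5° and the cap lifted off.
- **One disagreement:** on the first upward move the cap was still twisted against its stop (about 0.8 N m, with 3.9 N of pull). Backing off a further 2° cleared it.
- **Last checks:** the final pictures from both cameras show the cap flat near the middle of the tray. All three bottles stand in their wells, a and b with their caps on. The other items look unmoved, and the gripper is open and clear. I judged these from the pictures by eye, without measuring positions again.

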